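# Ready the surface planer for its knife check

### The arm

A 6-joint arm with a two-finger parallel gripper is mounted at the origin on the work surface. World frame = base frame: x ahead of the robot, y to its left, z up, the work surface at z = 0. Lengths are in m, angles in degrees, forces in N, time in s.
With the tool pointing down it reaches from about 0.375 to 0.925 m from the base axis. Payload 5.7 kg.
Tool frame: the origin (TCP) lies midway between the tips of the shut fingers; the grasp point (between the pads) lies 19 mm behind it; z points along the fingers, y is the line along which they close (so a half turn about z gives the same grasp; the last joint's range is limited). The gripper opens to 85 mm and grips with 20 to 120 N. Pads are 22 mm wide; open, the fingers measure 114 mm over their backs; the gripper's body (76 mm by 85 mm) begins 54 mm behind the grasp point. The pads swing forward as they close: fully open they stand 13 mm farther back than shut.
Start: joints at [-83.428, 20.558, 86.54, -0, 72.909, -6.595], TCP at [0.137, -0.584, 0.2] pointing down, gripper open.
Joint ranges: [-170.27, 170.27], [-57.76, 135], [12.27, 136.19], [-55.21, 235.2], [11.17, 155.16], [-170.74, 170.74]. Speed limits (degrees/s): [136.94, 136.94, 180, 180, 180, 180].

### API

Orientations are given as [roll, pitch, yaw] about the fixed x, y, z axes, in that order (R = Rz(yaw) Ry(pitch) Rx(roll)).
In Python, from rig import manip gives the robot as it stands.
- The arm moves only by the shell command python3 -m creep 'ROWS' [FORCE]. ROWS is JSON, a list of rows, each an object of numbers: "ax", "ay", "az": the turn, a rotation vector about the world's x, y, z scaled (see below); "dx", "dy", "dz": the shift along the world's x, y, z scaled (see below); "gripper": the finger opening in mm, from 0 to 85.4. In form: [{"ax": .., "ay": .., "az": .., "dx": .., "dy": .., "dz": .., "gripper": ..}, ...]. A call has 1 to 20 rows; each row is the pose to reach, as a shift and turn from the pose commanded when the call began; what a row does not reach only later rows make up. The controller multiplies each number of a shift by 10 cm and each number of a turn by 120 degrees. A row lasts 1/10 s, in which the tool goes at most 50 mm and 8.59 degrees, less where a joint would pass 70% of its speed; a pose out of reach is approached as far as the arm can. A call with a number of a shift or a turn outside -1 to 1 is refused whole. A call with a gripper value outside its range is refused whole. The fingers move at their own pace and stop on an object; FORCE is the grip in N (left out, the last holds). Time passes only in rows, so rows that repeat a pose let the fingers close. It gives the time, the measured TCP pose, the force, the opening and the grip force at its end, in the units of the state.
- manip.read_state(): the state, without advancing time (a new reading comes with each control period).
- manip.read_camera(name): name is "scene" or "top" or "wrist"; returns (picture, depth): 480x640x3 uint8, red, green, blue; 480x640 float32, m along the optical axis (not along the pixel's ray), 0 where there is no reading.
- manip.camera_info(name): a dict with "fx", "fy", "cx", "cy" (pixels), "origin" and "orientation" of the camera in the world. Camera axes: x right, y down, z forward; pixel columns grow to the right and rows downward; lengths in m; the calibration is good to about 2 mm. A picture is of the moment at which its call begins: read the wrist's pose just before it. camera_info takes no time and is no camera call; for the wrist camera it gives the pose at the moment of the call.
- manip.finish_job(): hands the job in; it is judged then, once.
The state is a dict: "t": time; "joint_pos": joint angles; "qd": joint speeds; "tau": joint torques, N m; "eef_pos": TCP position; "eef_rot": TCP orientation; "force": force on the tool from outside, world axes, zero at the start; "torque": the same for the moment, N m; "width": opening from 0.0 (shut) to 1.0 (fully open); "finger_force": force on a finger pad.
Only numpy, scipy, OpenCV 4.12 (cv2) and the standard library are available. Lean on these libraries where they do the work, as an engineer would, in place of code of your own. Each camera call takes 0.05 s, during which the arm holds its last target. There are 200 camera calls.

### The job

The planer's key is pulled for a knife check. Lay the aluminium straightedge (do not drop it) flat on the outfeed table, wholly on that table and flush along the fence, clear of where the red guard swings, and let go of it; then swing the spring-loaded red guard open to 45 degrees and finish while holding it there, so that I can slide the straightedge out over the knives. Do not let the guard snap shut, and leave the other things on the bench alone.

Things in the scene. Friction and masses are not known exactly. Their poses are not given: they have to be found in the camera images.
- jointer: Benchtop surface planer with a green stand, fixed. Origin on the bench under the middle of the cutter head; y runs along the feed, z up. Bare steel-grey outfeed table: top at z 165 mm, x -77 to +77, y +32 to +400. Infeed table: 2 mm lower, y -400 to -32, same x. The steel cutter head lies between them along x.
- fence_face (a point): Point at the foot of the fence's flat upright face, on the outfeed table (planer frame x 65, y 225, z 165 mm; same axes). The fixed aluminium fence runs along the far side of both tables: face at planer x = +65 mm, looking to -x, from y -300 to +340, rising 91 mm above the outfeed table, 12 mm thick.
- guard (a joint): Swing of the flat red guard, rad: 0 shut (across the cutter head to the fence), growing counter-clockwise from above as it swings over the outfeed table, stop at 1.6; 45 degrees is 0.785. A spring shuts it (0.25 N m at 0, 0.45 at 45 degrees). It runs 3 to 13 mm above that table, reaches 149 mm from its pivot and sweeps the 50 mm beside the fence up to planer y = +60 mm.
- guard_pivot (a point): Point on the guard's upright hinge axis, at the height of guard_knob, near edge of the infeed table (planer frame x -90, y -50, z 199 mm); its x axis turns with the guard and points to planer +x when shut.
- guard_knob (a point): Centre of the black round knob that stands up from the guard: 24 mm across, from 20 to 46 mm above the outfeed table on a 14 mm neck, this point at 34 mm; 87 mm from the pivot (85 along, 20 across in guard axes; about 70 mm from the fence when shut).
- straightedge_mid (a point): Centre (half-way up) of the straightedge: flat blue aluminium bar 250 x 50 x 16 mm, about 0.4 kg, two bright lines and a dark hanging hole on top. x along its length, y across, z up. Starts lying flat on the infeed table. Flush against the fence its centre is at planer x = +40 mm, z = 173 mm. It slides on the tables when pushed.
- straightedge: The same straightedge; origin at the centre of its underside, axes as above.
- push_block: Bystander: red plastic push block 200 x 75 mm with a handle, 73 mm high, on the bench; origin under its centre. Leave alone.
- ash_handle: Bystander: pale ash tool handle 280 mm long, up to 34 mm thick, on the bench; origin under its centre. Leave alone.
- tin: Bystander: yellow-banded tin, 60 mm across, 55 mm high, on the bench; origin under its centre. Leave alone.

How it is judged (in metres and radians):
On the way, in this order (a step that is already met when the one before it is completed fails the run):
1. the straightedge lies flat and flush along the fence on the outfeed table, let go, with the guard still shut (x of straightedge_mid in the frame of jointer between 0.0375 and 0.0425 m and y of straightedge_mid in the frame of jointer between 0.15 and 0.285 m and z of straightedge_mid in the frame of jointer between 0.17 and 0.176 m and angle between the x axis of straightedge and the y axis of jointer, either way round below 0.018 rad and contact force between the fingers and straightedge below 0.1 N and linear speed of straightedge below 0.01 m/s and value of joint guard below 0.1 rad), for 0.3 s.
2. the gripper holds the guard open at 45 degrees (value of joint guard between 0.698 and 0.873 rad and contact force between the fingers and guard above 1 N), for 0.3 s.
At the end, for the whole second after the job is handed in: The fingers hold the guard (over 1 N) at rest at 45 degrees, within 5. The straightedge, touched by neither fingers nor guard, lies at rest flat on the outfeed table, its edge within 2.5 mm of the fence and parallel within 1 degree, at most 10 mm of it beyond the table (all of step 2 and x of straightedge_mid in the frame of jointer between 0.0375 and 0.0425 m and y of straightedge_mid in the frame of jointer between 0.15 and 0.285 m and z of straightedge_mid in the frame of jointer between 0.17 and 0.176 m and angle between the x axis of straightedge and the y axis of jointer, either way round below 0.018 rad and contact force between the fingers and straightedge below 0.1 N and linear speed of straightedge below 0.01 m/s and contact force between straightedge and guard below 0.1 N and velocity of joint guard between -0.1 and 0.1 rad/s); the arm keeps its last pose, push and grip.
It fails at once if the guard snaps shut (velocity of joint guard below -2.5 rad/s).
It fails at once if the straightedge is dropped or flung (linear speed of straightedge above 0.5 m/s and contact force between the fingers and straightedge below 0.05 N).
It fails at once if another thing on the bench is disturbed (distance of any of push_block, ash_handle, tin from where it was at the start of the episode above 0.02 m).
It also fails if it takes over 67 s, if anything falls off the work surface, if the arm or the gripper's body presses on something with over 40 N, if the wrist force passes 120 N, or if a joint passes its speed limit or range.

## Working session

There is one attempt and no reset: what is moved stays moved. The work goes in short steps, Python scripts to look and compute and a shell command to move; the robot and the scene stay as the last step left them, time stands still between calls to the robot, and variables do not carry over. Pictures are saved under pics/ and viewed, at most 10 in all, crops included, and the job is handed in when it is done.

```bash
ls; mkdir -p pics; python3 - <<'E'
from rig import manip
import cv2,numpy as np
for n in("scene","top"):
    im,d=manip.read_camera(n); cv2.imwrite(f"pics/{n}.png",im[:,:,::-1]); np.save(f"pics/{n}.npy",d); print(n,manip.camera_info(n))
print(manip.read_state())
E
```

```text
pics
scene {'fx': 539.4154638080832, 'fy': 539.4154638080832, 'cx': 318.8223892101315, 'cy': 236.70813192798917, 'origin': array([1.07764009, 0.60511186, 1.2096988 ]), 'orientation': array([-143.61680077,    0.62999735,  138.00934915])}
top {'fx': 488.21730699570855, 'fy': 488.21730699570855, 'cx': 319.75669110959154, 'cy': 235.6088067404578, 'origin': array([0.41021745, 0.01299563, 1.05141727]), 'orientation': array([-1.72126451e+02,  1.00762504e-01, -9.00824411e+01])}
{'t': 0.1, 'joint_pos': array([-8.34286420e+01,  2.05953999e+01,  8.65942199e+01, -8.32395630e-04,
        7.29098402e+01, -6.59500815e+00]), 'qd': array([-0.05014619, -0.07040939, -0.13993123, -0.01406841,  0.09030518,
       -0.02462765]), 'tau': array([ 9.99443073e-04, -5.28650916e+01, -2.79349262e+01,  7.68566224e-05,
        5.03293559e-03,  3.63682477e-05]), 'eef_pos': array([ 0.13657244, -0.58354117,  0.19961164]), 'eef_rot': array([-1.79901107e+02, -1.06330766e-02,  1.31666023e+01]), 'force': array([0.08269823, 0.26941161, 0.12282198]), 'torque': array([-0.01279513,  0.03822446,  0.00815525]), 'finger_force': 0.0, 'width': 1.0025644161078542}
```

View pics/scene.png

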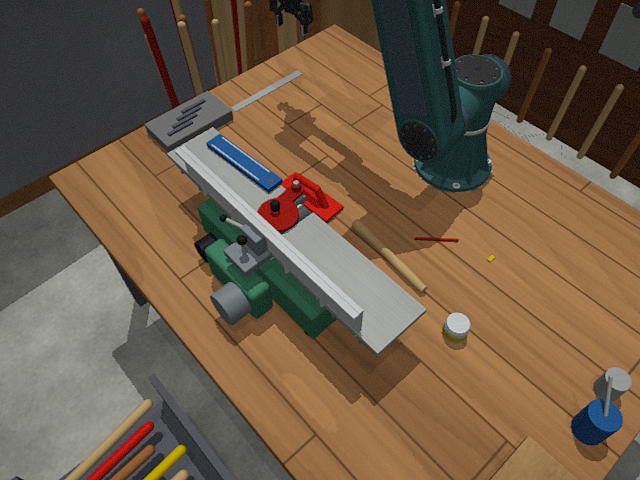

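View pics/top.png

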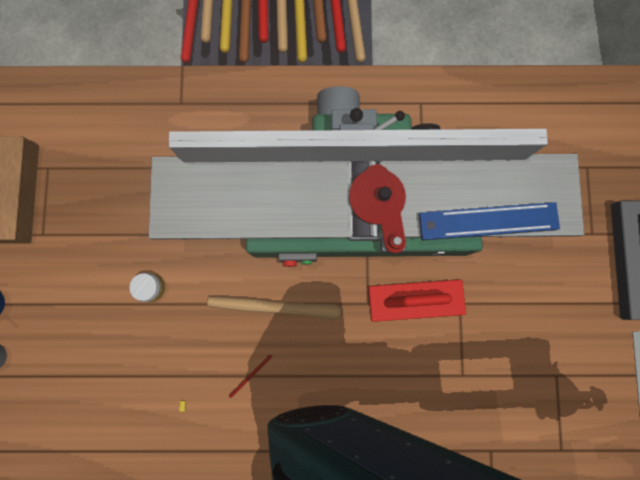

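The scene view shows the planer with its fence on the far side. In the top view the blue bar lies at about (490,221) on the infeed table, the knob is at (384,194), the hinge at (396,241) and the outfeed table is at the left (150–350).

```bash
cat > h.py <<'E'
from rig import manip
import cv2,numpy as np
from scipy.spatial.transform import Rotation as R
def look(n):
    info=manip.camera_info(n); im,d=manip.read_camera(n); return im,d,info
def cloud(d,i):
    v,u=np.mgrid[0:480,0:640]
    p=np.stack([(u-i['cx'])/i['fx']*d,(v-i['cy'])/i['fy']*d,d],-1)
    return p@R.from_euler('xyz',i['orientation'],degrees=True).as_matrix().T+i['origin']
def rect(P,m):
    q=P[m][:,:2].astype(np.float32); (c,s,a)=cv2.minAreaRect(q*1000); b=cv2.boxPoints((c,s,a)); 
    return np.round(c,1),np.round(s,1),round(a,2),np.round(b,1).tolist()
def blue(im):
    im=im.astype(int); m=((im[...,2]-im[...,0]>40)&(im[...,2]>80)).astype(np.uint8)
    return cv2.morphologyEx(m,cv2.MORPH_CLOSE,np.ones((9,9)))>0
E
python3 - <<'E'
from h import *
im=cv2.imread("pics/top.png")[:,:,::-1]; d=np.load("pics/top.npy"); i=manip.camera_info("top"); P=cloud(d,i); z=P[...,2]
v,u=np.mgrid[0:480,0:640]
b=blue(im)&(u>400)&(u<580)&(v>190)&(v<250); print("bar",rect(P,b&(z>.17)),np.median(z[b]))
t=(abs(z-.164)<.006)&(v>140)&(v<245)&(u>140)&(u<600)
print("tables",rect(P,t&(u<345)),rect(P,t&(u>415)))
print(np.median(z[t&(u<345)]),np.median(z[t&(u>450)&~b]))
f=(abs(z-.256)<.008)&(v>115)&(v<165)&(u>150)&(u<560); print("fence",rect(P,f),np.median(z[f]))
k=(im.max(2)<60)&(v>184)&(v<206)&(u>372)&(u<397)&(z>.2); print("knob",P[k].mean(0),k.sum())
for p in [(396,241),(384,194),(378,190)]: print(p,P[p[1],p[0]])
E
```

```text
bar (array([ 527. , -192.6]), array([101.1, 462. ]), 17.25, [[410.20001220703125, 13.0], [547.2999877929688, -428.29998779296875], [643.7999877929688, -398.29998779296875], [506.70001220703125, 43.0]]) 0.17883145170772308
tables (array([605.3, 149.6]), array([361.4, 153.9]), 89.85, [[527.7999877929688, -30.899999618530273], [681.7999877929688, -31.299999237060547], [682.7000122070312, 330.1000061035156], [528.7999877929688, 330.5]]) (array([ 607.2, -316. ]), array([156.5, 312.9]), 1.84, [[524.0, -162.1999969482422], [534.0999755859375, -474.8999938964844], [690.5, -469.8999938964844], [680.4000244140625, -157.10000610351562]])
0.1654183536351631 0.16277855450723844
fence (array([687.6, -50.6]), array([ 30.3, 641. ]), 0.38, [[670.4000244140625, 269.79998779296875], [674.5999755859375, -371.20001220703125], [704.9000244140625, -371.0], [700.5999755859375, 270.0]]) 0.2554651545959835
knob [ 0.60153668 -0.0985414   0.20943947] 124
(396, 241) [ 0.51809731 -0.11955641  0.20059834]
(384, 194) [ 0.60033095 -0.09888159  0.2099783 ]
(378, 190) [ 0.61460584 -0.09207712  0.17989726]
```

```bash
python3 - <<'E'
from h import *
im=cv2.imread("pics/top.png")[:,:,::-1]; d=np.load("pics/top.npy"); i=manip.camera_info("top"); P=cloud(d,i); z=P[...,2]
v,u=np.mgrid[0:480,0:640]
b=blue(im)&(u>405)&(u<575)&(v>190)&(v<250)&(z>.174)&(z<.184)
b=cv2.morphologyEx(b.astype(np.uint8),cv2.MORPH_OPEN,np.ones((7,7)))>0
print("bar",rect(P,b))
t=(abs(z-.164)<.006)
E=[];T=[]
for c in range(165,340,5):
    r=np.where(t[140:250,c])[0]+140
    E.append(P[r.max(),c,:2]);T.append(P[r.min(),c,:2])
f=(abs(z-.256)<.006)
F=[]
for c in range(185,535,5):
    r=np.where(f[110:170,c])[0]+110; F.append([*P[r.max(),c,:2],P[r.min(),c,0]])
for n,A in(("near edge",E),("top(fence foot) ",T),("fence front top",F)):
    A=np.array(A); k=np.polyfit(A[:,1],A[:,0],1); print(n,k,np.degrees(k[0]),A[:,0].mean(),A[:,1].mean(),np.std(A[:,0]-np.polyval(k,A[:,1])))
F=np.array(F);print(F[:,2].mean())
E
```

```text
bar (array([ 558.4, -293. ]), array([ 49.9, 249.8]), 4.33, [[524.0999755859375, -170.39999389648438], [542.9000244140625, -419.5], [592.7000122070312, -415.70001220703125], [573.9000244140625, -166.60000610351562]])
near edge [-0.0051856   0.53107148] -0.29711277623466875 0.5303325100764426 0.14250484601965369 0.00037642480962848864
top(fence foot)  [0.01214457 0.67195516] 0.6958325250008546 0.6737125753012325 0.1447078847809516 0.002524903722677076
fence front top [-0.00605454  0.67330447] -0.3468995325632341 0.6736065217953686 -0.049888179091750876 0.0003984429352546428
0.7007877298928643
```

```bash
python3 -m creep '[{"dx":0.4,"dy":0.28,"dz":0.2,"az":0.06,"gripper":85},{"dx":0.84,"dy":0.58,"dz":0.3,"az":0.135,"gripper":85},{"dx":0.84,"dy":0.58,"dz":0.3,"az":0.135,"gripper":85}]' >/dev/null
python3 -m creep '[{"dx":0.42,"dy":0.29,"dz":0.15,"az":0.07,"gripper":85},{"dx":0.84,"dy":0.58,"dz":0.3,"az":0.135,"gripper":85},{"dx":0.84,"dy":0.58,"dz":0.3,"az":0.135,"gripper":85}]' >/dev/null
python3 -m creep '[{"dx":0.42,"dy":0.29,"dz":0.1,"az":0.07,"gripper":85},{"dx":0.84,"dy":0.58,"dz":0.2,"az":0.135,"gripper":85},{"dx":0.84,"dy":0.58,"dz":0.2,"az":0.135,"gripper":85}]' >/dev/null
python3 -m creep '[{"dx":0.42,"dy":0.29,"dz":0.1,"az":0.07,"gripper":85},{"dx":0.84,"dy":0.58,"dz":0.2,"az":0.135,"gripper":85},{"dx":0.84,"dy":0.58,"dz":0.2,"az":0.135,"gripper":85}]' >/dev/null
python3 -m creep '[{"dx":0.42,"dy":0.29,"az":0.07,"gripper":85},{"dx":0.84,"dy":0.58,"az":0.136,"gripper":85},{"dx":0.84,"dy":0.58,"az":0.136,"gripper":85},{"dx":0.84,"dy":0.58,"az":0.136,"gripper":85}]'
python3 - <<'E'
from h import *
s=manip.read_state(); print(s['joint_pos'],s['eef_rot'])
im,d,i=look("wrist"); cv2.imwrite("pics/w1.png",im[:,:,::-1]); P=cloud(d,i); z=P[...,2]
b=blue(im)&(z>.174)&(z<.186); b=cv2.morphologyEx(b.astype(np.uint8),cv2.MORPH_OPEN,np.ones((9,9)))>0
print(rect(P,b),np.median(z[b]))
E
```

```text
[-8.34286420e+01  2.05953999e+01  8.65942199e+01 -8.32395630e-04
  7.29098402e+01 -6.59500815e+00] [-1.79901107e+02 -1.06330766e-02  1.31666023e+01]
(array([0., 0.]), array([0., 0.]), 0.0, [[0.0, 0.0], [0.0, 0.0], [0.0, 0.0], [0.0, 0.0]]) naninvalid input
invalid input
invalid input
invalid input
invalid input
  return _methods._mean(a, axis=axis, dtype=dtype,
  ret = ret.dtype.type(ret / rcount)
```

View pics/w1.png

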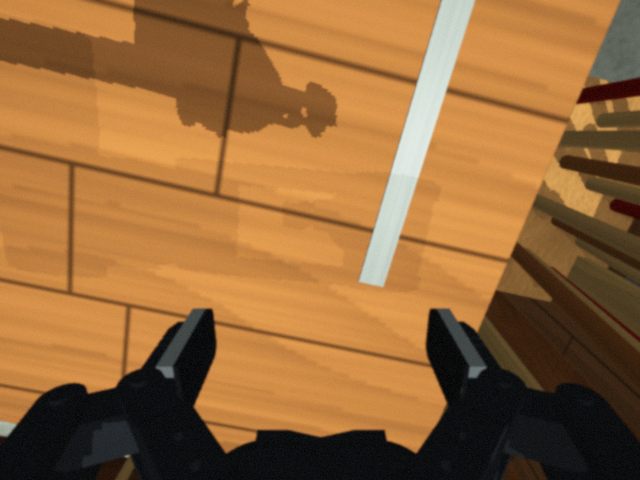

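The wrist view is still the start pose, with the fingers at (190,360) and (460,360) over bare bench. The rows were refused, so every key is probably required in each row.

```bash
python3 -m creep '[{"ax":0,"ay":0,"az":0.06,"dx":0.4,"dy":0.28,"dz":0.2,"gripper":85},{"ax":0,"ay":0,"az":0.135,"dx":0.84,"dy":0.58,"dz":0.3,"gripper":85},{"ax":0,"ay":0,"az":0.135,"dx":0.84,"dy":0.58,"dz":0.3,"gripper":85}]' && 
python3 -m creep '[{"ax":0,"ay":0,"az":0.07,"dx":0.42,"dy":0.29,"dz":0.15,"gripper":85},{"ax":0,"ay":0,"az":0.135,"dx":0.84,"dy":0.58,"dz":0.3,"gripper":85},{"ax":0,"ay":0,"az":0.135,"dx":0.84,"dy":0.58,"dz":0.3,"gripper":85}]' >/dev/null &&
python3 -m creep '[{"ax":0,"ay":0,"az":0.07,"dx":0.42,"dy":0.29,"dz":0.1,"gripper":85},{"ax":0,"ay":0,"az":0.135,"dx":0.84,"dy":0.58,"dz":0.2,"gripper":85},{"ax":0,"ay":0,"az":0.135,"dx":0.84,"dy":0.58,"dz":0.2,"gripper":85}]' >/dev/null &&
python3 -m creep '[{"ax":0,"ay":0,"az":0.07,"dx":0.42,"dy":0.29,"dz":0.1,"gripper":85},{"ax":0,"ay":0,"az":0.135,"dx":0.84,"dy":0.58,"dz":0.2,"gripper":85},{"ax":0,"ay":0,"az":0.135,"dx":0.84,"dy":0.58,"dz":0.2,"gripper":85}]' >/dev/null &&
python3 -m creep '[{"ax":0,"ay":0,"az":0.07,"dx":0.42,"dy":0.29,"dz":0,"gripper":85},{"ax":0,"ay":0,"az":0.136,"dx":0.84,"dy":0.58,"dz":0,"gripper":85},{"ax":0,"ay":0,"az":0.136,"dx":0.84,"dy":0.58,"dz":0,"gripper":85},{"ax":0,"ay":0,"az":0.136,"dx":0.84,"dy":0.58,"dz":0,"gripper":85}]'
python3 - <<'E'
from h import *
s=manip.read_state(); print(s['joint_pos'],s['eef_rot'])
im,d,i=look("wrist"); cv2.imwrite("pics/w2.png",im[:,:,::-1]); P=cloud(d,i); z=P[...,2]
b=blue(im)&(z>.174)&(z<.186); b=cv2.morphologyEx(b.astype(np.uint8),cv2.MORPH_OPEN,np.ones((9,9)))>0
print(rect(P,b),np.median(z[b]))
E
```

```text
t: 0.45
eef_pos: [0.2242, -0.5237, 0.2315]
eef_rot: [180.0, -0.1, 29.7]
force: [-0.3, -0.1, 0.1]
width: 0.996
finger_force: 0.0
t: 1.75
eef_pos: [0.5562, -0.2947, 0.2993]
eef_rot: [-179.9, -0.0, 94.2]
force: [-0.4, -0.2, -0.7]
width: 0.999
finger_force: 0.0
[-3.41517838e+01  1.92216251e+01  7.45769081e+01 -7.43644918e-02
  8.63015607e+01 -3.83194774e+01] [-1.79875459e+02 -3.84908053e-03  9.41725512e+01]
(array([ 557.2, -293.5]), array([ 50.1, 249.9]), 4.32, [[522.7999877929688, -170.8000030517578], [541.5999755859375, -420.0], [591.5, -416.20001220703125], [572.7000122070312, -167.0]]) 0.17873799820604153
```

```bash
python3 -m creep '[{"ax":0,"ay":0,"az":0,"dx":0,"dy":0,"dz":-0.4,"gripper":85},{"ax":0,"ay":0,"az":0,"dx":0,"dy":0.01,"dz":-0.8,"gripper":85},{"ax":0,"ay":0,"az":0,"dx":0,"dy":0.01,"dz":-0.9,"gripper":85},{"ax":0,"ay":0,"az":0,"dx":0,"dy":0.01,"dz":-0.9,"gripper":85}]' && python3 -m creep '[{"ax":0,"ay":0,"az":0,"dx":0,"dy":0,"dz":-0.2,"gripper":85},{"ax":0,"ay":0,"az":0,"dx":0,"dy":0,"dz":-0.38,"gripper":85},{"ax":0,"ay":0,"az":0,"dx":0,"dy":0,"dz":-0.43,"gripper":70},{"ax":0,"ay":0,"az":0,"dx":0,"dy":0,"dz":-0.43,"gripper":60}]'
```

```text
t: 2.2
eef_pos: [0.5542, -0.2937, 0.2088]
eef_rot: [-179.8, -0.1, 94.1]
force: [-0.2, -0.4, -0.0]
width: 0.996
finger_force: 0.0
t: 2.6
eef_pos: [0.5568, -0.2941, 0.1685]
eef_rot: [180.0, 0.0, 94.2]
force: [-0.8, 0.6, 0.2]
width: 0.706
finger_force: 0.0
```

Close, then lift a little and check the grip.

```bash
python3 -m creep '[{"ax":0,"ay":0,"az":0,"dx":0,"dy":0,"dz":-0.01,"gripper":52},{"ax":0,"ay":0,"az":0,"dx":0,"dy":0,"dz":-0.01,"gripper":40},{"ax":0,"ay":0,"az":0,"dx":0,"dy":0,"dz":-0.01,"gripper":40},{"ax":0,"ay":0,"az":0,"dx":0,"dy":0,"dz":-0.01,"gripper":40},{"ax":0,"ay":0,"az":0,"dx":0,"dy":0,"dz":-0.01,"gripper":40}]' 60 && python3 -m creep '[{"ax":0,"ay":0,"az":0,"dx":0,"dy":0,"dz":0.1,"gripper":40},{"ax":0,"ay":0,"az":0,"dx":0,"dy":0,"dz":0.3,"gripper":40},{"ax":0,"ay":0,"az":0,"dx":0,"dy":0,"dz":0.5,"gripper":40},{"ax":0,"ay":0,"az":0,"dx":0,"dy":0,"dz":0.7,"gripper":40},{"ax":0,"ay":0,"az":0,"dx":0,"dy":0,"dz":0.8,"gripper":40},{"ax":0,"ay":0,"az":0,"dx":0,"dy":0,"dz":0.8,"gripper":40}]'
python3 - <<'E'
from h import *
im,d,i=look("wrist"); P=cloud(d,i); z=P[...,2]
b=blue(im)&(z>.235)&(z<.27); b=cv2.morphologyEx(b.astype(np.uint8),cv2.MORPH_OPEN,np.ones((9,9)))>0
print(rect(P,b),np.median(z[b])); q=P[b]; print(np.linalg.lstsq(np.c_[q[:,:2],np.ones(len(q))],q[:,2],rcond=None)[0])
E
```

```text
t: 3.1
eef_pos: [0.5568, -0.2932, 0.1666]
eef_rot: [180.0, 0.0, 94.3]
force: [1.1, 0.9, -0.1]
width: 0.461
finger_force: 0.0
t: 3.7
eef_pos: [0.5577, -0.2938, 0.2485]
eef_rot: [179.8, 0.1, 94.3]
force: [0.2, 0.5, -0.4]
width: 0.462
finger_force: 0.0
(array([0., 0.]), array([0., 0.]), 0.0, [[0.0, 0.0], [0.0, 0.0], [0.0, 0.0], [0.0, 0.0]]) nan
[0. 0. 0.]
  return _methods._mean(a, axis=axis, dtype=dtype,
  ret = ret.dtype.type(ret / rcount)
```

```bash
python3 - <<'E'
from h import *
im,d,i=look("wrist"); cv2.imwrite("pics/w3.png",im[:,:,::-1]); P=cloud(d,i); z=P[...,2]
b=blue(im); print(b.sum(), np.percentile(z[b],[1,50,99]))
b=b&(z>.17)&(z<.19); print(rect(P,b))
E
```

```text
28576 [0.11346676 0.17863056 0.18036463]
(array([ 557.3, -293.4]), array([ 50.3, 249.6]), 4.32, [[522.7999877929688, -170.89999389648438], [541.5999755859375, -419.79998779296875], [591.7000122070312, -416.0], [573.0, -167.10000610351562]])
```

View pics/w3.png

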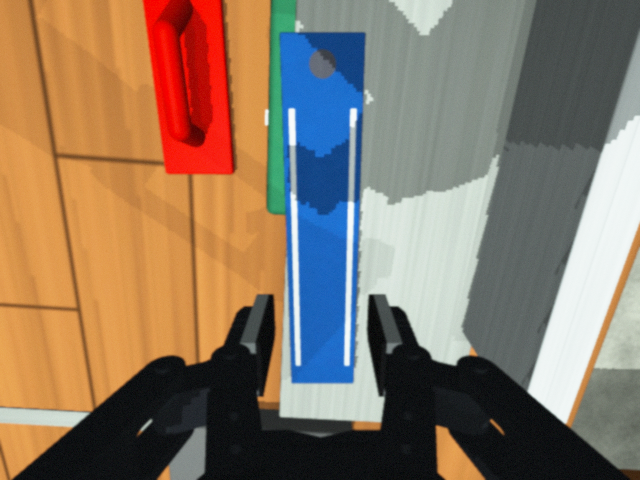

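The bar at (325,205) is undisturbed. The fingers at (262,330) and (382,330) closed above it, so I'll measure how far back the tips really stand.

```bash
python3 - <<'E'
from h import *
s=manip.read_state(); T=R.from_euler('xyz',s['eef_rot'],degrees=True).as_matrix(); print(s['eef_pos'],s['width'])
im,d,i=look("wrist"); P=cloud(d,i)
Q=(P-s['eef_pos'])@T
m=(abs(Q[...,2])<.08)&(abs(Q[...,0])<.06)&(abs(Q[...,1])<.07)
v,u=np.where(m); print(u.min(),u.max(),v.min(),v.max())
q=Q[m]; print("z max pct",np.percentile(q[:,2],[50,90,99,100]))
for sg in(-1,1):
    t=q[(np.sign(q[:,1])==sg)&(q[:,2]>np.percentile(q[:,2],97)-.004)]; print(np.round(t.min(0),4),np.round(t.max(0),4))
for z0 in range(-40,10,4):
    t=q[(q[:,2]*1000>=z0)&(q[:,2]*1000<z0+4)]; print(z0,len(t), np.round(np.abs(t[:,1]).min()*1000,1) if len(t) else '', np.round(t[:,0].max()*1000,1) if len(t) else '')
E
```

```text
[ 0.55640952 -0.29301583  0.2459996 ] 0.4661326306728882
149 490 147 396
z max pct [0.06670776 0.06792143 0.06864792 0.06967333]
[-0.06   -0.0243  0.0646] [ 0.0597 -0.0004  0.0696]
[-0.06    0.0002  0.0648] [0.0597 0.0259 0.0697]
-40 308 19.2 11.6
-36 110 19.3 10.6
-32 2 19.5 1.6
-28 0  
-24 0  
-20 0  
-16 0  
-12 0  
-8 0  
-4 0  
0 0  
4 0  
8 0
```

```bash
python3 - <<'E'
from h import *
s=manip.read_state(); T=R.from_euler('xyz',s['eef_rot'],degrees=True).as_matrix()
i=manip.camera_info("wrist"); C=R.from_euler('xyz',i['orientation'],degrees=True).as_matrix()
print("cam in tool",(i['origin']-s['eef_pos'])@T, T.T@C)
for x in(-.011,0,.011):
  for z in(-.04,-.03,-.019,-.01,0):
    p=(s['eef_pos']+T@np.array([x,-.0197,z])-i['origin'])@C; print(x,z,np.round([i['fx']*p[0]/p[2]+i['cx'],i['fy']*p[1]/p[2]+i['cy'],p[2]],3))
im,d,_=look("wrist")
for r in range(285,345,5): print(r,np.round(d[r,225:275:4],3), )
E
```

```text
cam in tool [ 0.08404722 -0.00033741 -0.17323184] [[-2.27402560e-04 -9.45190215e-01 -3.26520146e-01]
 [ 9.99999090e-01  2.19310642e-04 -1.33128884e-03]
 [ 1.32993052e-03 -3.26520152e-01  9.45189305e-01]]
-0.011 -0.04 [2.75271e+02 3.44268e+02 1.57000e-01]
-0.011 -0.03 [2.77879e+02 3.30737e+02 1.66000e-01]
-0.011 -0.019 [2.80426e+02 3.17524e+02 1.77000e-01]
-0.011 -0.01 [2.82298e+02 3.07815e+02 1.85000e-01]
-0.011 0 [2.84185e+02 2.98022e+02 1.95000e-01]
0 -0.04 [2.74202e+02 3.21627e+02 1.53000e-01]
0 -0.03 [2.76930e+02 3.09112e+02 1.63000e-01]
0 -0.019 [2.79586e+02 2.96922e+02 1.73000e-01]
0 -0.01 [2.81534e+02 2.87986e+02 1.82000e-01]
0 0 [2.83495e+02 2.78989e+02 1.91000e-01]
0.011 -0.04 [2.73081e+02 2.97900e+02 1.50000e-01]
0.011 -0.03 [2.75937e+02 2.86510e+02 1.59000e-01]
0.011 -0.019 [2.78711e+02 2.75448e+02 1.70000e-01]
0.011 -0.01 [2.80740e+02 2.67357e+02 1.78000e-01]
0.011 0 [2.82778e+02 2.59227e+02 1.88000e-01]
285 [0.465 0.463 0.465 0.465 0.464 0.465 0.466 0.465 0.463 0.465 0.465 0.465
 0.463]
290 [0.467 0.469 0.469 0.469 0.467 0.466 0.468 0.467 0.467 0.468 0.468 0.468
 0.466]
295 [0.469 0.471 0.469 0.469 0.469 0.469 0.47  0.47  0.153 0.152 0.153 0.153
 0.158]
300 [0.473 0.474 0.473 0.471 0.471 0.472 0.472 0.471 0.149 0.148 0.149 0.149
 0.157]
305 [0.473 0.475 0.476 0.475 0.474 0.475 0.475 0.145 0.145 0.145 0.144 0.145
 0.157]
310 [0.476 0.476 0.477 0.476 0.148 0.148 0.149 0.141 0.142 0.141 0.14  0.145
 0.157]
315 [0.478 0.479 0.479 0.145 0.145 0.146 0.138 0.138 0.137 0.137 0.139 0.143
 0.157]
320 [0.482 0.483 0.142 0.142 0.144 0.142 0.135 0.133 0.135 0.135 0.135 0.145
 0.156]
325 [0.    0.485 0.139 0.139 0.141 0.139 0.131 0.13  0.131 0.133 0.135 0.146
 0.157]
330 [0.487 0.135 0.135 0.136 0.136 0.129 0.129 0.128 0.128 0.129 0.135 0.145
 0.157]
335 [0.49  0.134 0.132 0.132 0.134 0.127 0.126 0.126 0.126 0.127 0.134 0.144
 0.157]
340 [0.13  0.13  0.13  0.131 0.123 0.123 0.123 0.123 0.123 0.127 0.134 0.145
 0.157]
```

```bash
cat >> h.py <<'E'
def tips():
    s=manip.read_state(); T=R.from_euler('xyz',s['eef_rot'],degrees=True).as_matrix()
    im,d,i=look("wrist"); Q=(cloud(d,i)-s['eef_pos'])@T
    m=(Q[...,2]<.03)&(Q[...,2]>-.08)&(abs(Q[...,0])<.014)&(abs(abs(Q[...,1])-s['width']*.0427)<.006)&(d>0)
    v,u=np.where(m); q=Q[m]; o=np.argsort(-q[:,2])[:15]
    print("w",s['width'],"eef",s['eef_pos'],"tip z pct",np.round(np.percentile(q[:,2],[90,99,100])*1000,1))
    print(np.round(q[o]*1000,1)[::3].tolist(), list(zip(u[o],v[o]))[::4])
E
python3 -m creep '[{"ax":0,"ay":0,"az":0,"dx":0,"dy":0,"dz":-0.1,"gripper":60},{"ax":0,"ay":0,"az":0,"dx":0,"dy":0,"dz":-0.3,"gripper":60},{"ax":0,"ay":0,"az":0,"dx":0,"dy":0,"dz":-0.5,"gripper":60},{"ax":0,"ay":0,"az":0,"dx":0,"dy":0,"dz":-0.5,"gripper":60}]'
python3 -c "
from h import *
tips()"
```

```text
t: 4.3
eef_pos: [0.5541, -0.2915, 0.192]
eef_rot: [-179.6, -0.3, 94.3]
force: [-0.7, 0.4, -0.5]
width: 0.703
finger_force: 0.0
w 0.7025143208261704 eef [ 0.55405606 -0.29147305  0.19202094] tip z pct [13.  29.6 30. ]
[[2.3, 32.5, 30.0], [11.7, 32.0, 30.0], [8.6, 32.8, 30.0], [3.6, 32.4, 29.9], [-1.4, 30.9, 29.9]] [(np.int64(377), np.int64(253)), (np.int64(380), np.int64(243)), (np.int64(378), np.int64(264)), (np.int64(374), np.int64(259))]
```

```bash
python3 -m creep '[{"ax":0,"ay":0,"az":0,"dx":0,"dy":0,"dz":-0.2,"gripper":60},{"ax":0,"ay":0,"az":0,"dx":0,"dy":0,"dz":-0.4,"gripper":60},{"ax":0,"ay":0,"az":0,"dx":0,"dy":0,"dz":-0.4,"gripper":60},{"ax":0,"ay":0,"az":0,"dx":0,"dy":0,"dz":-0.4,"gripper":60}]'
python3 - <<'E'
from h import *
s=manip.read_state(); im,d,i=look("wrist"); P=cloud(d,i); print(s['eef_pos'],s['force'])
cv2.imwrite("pics/w4.png",im[200:400,180:460,::-1].repeat(2,0).repeat(2,1))
for u in (240,250,255,260,265,268,270): # lowest finger point per column
    c=np.where((d[250:400,u]<.2)&(d[250:400,u]>0))[0]
    if len(c): print(u,c[0]+250,np.round(P[c[0]+250,u],4))
E
```

```text
t: 4.75
eef_pos: [0.5569, -0.2933, 0.157]
eef_rot: [180.0, 0.0, 94.3]
force: [0.8, -0.0, 0.2]
width: 0.701
finger_force: 0.0
[ 0.55689253 -0.29332313  0.15695716] [ 0.84306102 -0.03970295  0.16277193]
240 298 [ 0.5231 -0.285   0.1968]
250 322 [ 0.5266 -0.2984  0.1929]
268 250 [ 0.5316 -0.2704  0.1793]
270 250 [ 0.5324 -0.2706  0.1787]
```

View pics/w4.png

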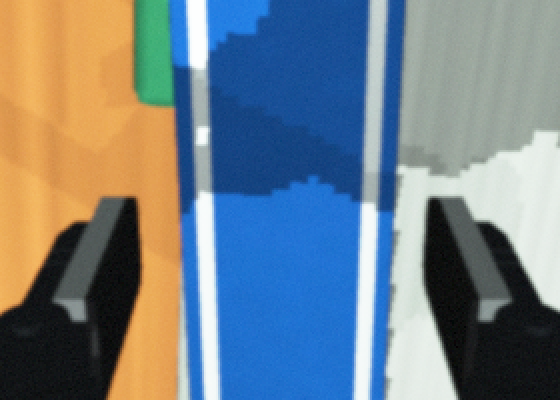

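The crop shows the fingertips at (115,200) and (445,200). They are still above the bar's top, about 35 mm behind the reported TCP. I'll go on down with force checks.

```bash
python3 -m creep '[{"ax":0,"ay":0,"az":0,"dx":0,"dy":0,"dz":-0.1,"gripper":60},{"ax":0,"ay":0,"az":0,"dx":0,"dy":0,"dz":-0.17,"gripper":60},{"ax":0,"ay":0,"az":0,"dx":0,"dy":0,"dz":-0.17,"gripper":60}]' && python3 -m creep '[{"ax":0,"ay":0,"az":0,"dx":0,"dy":0,"dz":-0.05,"gripper":60},{"ax":0,"ay":0,"az":0,"dx":0,"dy":0,"dz":-0.07,"gripper":60},{"ax":0,"ay":0,"az":0,"dx":0,"dy":0,"dz":-0.07,"gripper":60}]'
python3 - <<'E'
from h import *
s=manip.read_state(); im,d,i=look("wrist"); P=cloud(d,i); print(s['eef_pos'],s['force'])
for u in (235,240,245,250,255):
    c=np.where((d[270:400,u]<.2)&(d[270:400,u]>0))[0]
    if len(c): print(u,c[0]+270,np.round(P[c[0]+270,u],4))
E
```

```text
t: 5.1
eef_pos: [0.5559, -0.2927, 0.1383]
eef_rot: [-179.9, -0.1, 94.3]
force: [0.4, 0.2, 0.1]
width: 0.701
finger_force: 0.0
t: 5.4
eef_pos: [0.5564, -0.2931, 0.1319]
eef_rot: [-180.0, -0.0, 94.3]
force: [-0.8, -0.0, -0.2]
width: 0.7
finger_force: 0.0
[ 0.55642676 -0.29305564  0.13193788] [-0.80907024 -0.04952693 -0.24942265]
235 298 [ 0.5204 -0.2854  0.1708]
240 298 [ 0.5225 -0.2852  0.1709]
245 298 [ 0.5244 -0.2854  0.1703]
250 322 [ 0.5262 -0.2981  0.1679]
```

```bash
python3 -m creep '[{"ax":0,"ay":0,"az":0,"dx":0,"dy":0,"dz":0,"gripper":50},{"ax":0,"ay":0,"az":0,"dx":0,"dy":0,"dz":0,"gripper":40},{"ax":0,"ay":0,"az":0,"dx":0,"dy":0,"dz":0,"gripper":40},{"ax":0,"ay":0,"az":0,"dx":0,"dy":0,"dz":0,"gripper":40},{"ax":0,"ay":0,"az":0,"dx":0,"dy":0,"dz":0,"gripper":40}]' 60
```

```text
t: 5.95
eef_pos: [0.5571, -0.2934, 0.1331]
eef_rot: [179.9, 0.0, 94.3]
force: [1.0, 1.0, 5.3]
width: 0.565
finger_force: 64.2
```

```bash
python3 -m creep '[{"ax":0,"ay":0,"az":0,"dx":0,"dy":0,"dz":0.1,"gripper":40},{"ax":0,"ay":0,"az":0,"dx":0,"dy":0,"dz":0.3,"gripper":40},{"ax":0,"ay":0,"az":0,"dx":0,"dy":0,"dz":0.55,"gripper":40},{"ax":0,"ay":0,"az":0,"dx":0,"dy":0,"dz":0.75,"gripper":40},{"ax":0,"ay":0,"az":0,"dx":0,"dy":0,"dz":0.75,"gripper":40}]'
python3 - <<'E'
from h import *
s=manip.read_state();im,d,i=look("wrist"); P=cloud(d,i); z=P[...,2]
b=blue(im)&(z>.225)&(z<.27); print(s['eef_pos'],b.sum(),np.percentile(z[b],[1,50,99]),rect(P,b))
E
```

```text
t: 6.45
eef_pos: [0.558, -0.2942, 0.2101]
eef_rot: [179.8, 0.2, 94.3]
force: [0.0, 0.5, -3.4]
width: 0.565
finger_force: 63.3
[ 0.55801353 -0.29421208  0.21013458] 53171 [0.25411607 0.25565252 0.25705678] (array([ 556. , -265.2]), array([ 51.3, 170.6]), 4.37, [[523.9000244140625, -182.1999969482422], [536.9000244140625, -352.20001220703125], [588.0999755859375, -348.29998779296875], [575.0999755859375, -178.3000030517578]])
```

```bash
python3 -m creep '[{"ax":0,"ay":0,"az":0,"dx":0,"dy":0.12,"dz":0,"gripper":40},{"ax":0,"ay":0,"az":-0.01,"dx":0.05,"dy":0.37,"dz":0,"gripper":40},{"ax":0,"ay":0,"az":-0.02,"dx":0.1,"dy":0.65,"dz":0,"gripper":40},{"ax":0,"ay":0,"az":-0.02,"dx":0.12,"dy":0.93,"dz":0,"gripper":40}]' >/dev/null && python3 -m creep '[{"ax":0,"ay":0,"az":-0.01,"dx":0.05,"dy":0.3,"dz":0,"gripper":40},{"ax":0,"ay":0,"az":-0.013,"dx":0.1,"dy":0.6,"dz":0,"gripper":40},{"ax":0,"ay":0,"az":-0.013,"dx":0.12,"dy":0.9,"dz":0,"gripper":40}]' >/dev/null && python3 -m creep '[{"ax":0,"ay":0,"az":0,"dx":0.05,"dy":0.3,"dz":0,"gripper":40},{"ax":0,"ay":0,"az":0,"dx":0.1,"dy":0.6,"dz":0,"gripper":40},{"ax":0,"ay":0,"az":0,"dx":0.12,"dy":0.9,"dz":0,"gripper":40}]' && python3 -m creep '[{"ax":0,"ay":0,"az":0,"dx":0.05,"dy":0.3,"dz":0,"gripper":40},{"ax":0,"ay":0,"az":0,"dx":0.1,"dy":0.6,"dz":0,"gripper":40},{"ax":0,"ay":0,"az":0,"dx":0.12,"dy":0.9,"dz":0,"gripper":40}]' >/dev/null && python3 -m creep '[{"ax":0,"ay":0,"az":0,"dx":0.01,"dy":0.3,"dz":0,"gripper":40},{"ax":0,"ay":0,"az":0,"dx":0.01,"dy":0.6,"dz":0,"gripper":40},{"ax":0,"ay":0,"az":0,"dx":0.01,"dy":0.8,"dz":0,"gripper":40},{"ax":0,"ay":0,"az":0,"dx":0.01,"dy":0.92,"dz":0,"gripper":40},{"ax":0,"ay":0,"az":0,"dx":0.01,"dy":0.95,"dz":0,"gripper":40},{"ax":0,"ay":0,"az":0,"dx":0.01,"dy":0.95,"dz":0,"gripper":40}]'
cat >> h.py <<'E'
def bar(cam="top",zmin=.15,save=None):
    s=manip.read_state(); im,d,i=look(cam); P=cloud(d,i); z=P[...,2]
    b=blue(im)&(z>zmin)&(z<.3)&(abs(P[...,0]-.6)<.15)&(abs(P[...,1]-.1)<.3)
    b=cv2.morphologyEx(b.astype(np.uint8),cv2.MORPH_OPEN,np.ones((5,5)))>0
    print("bar",b.sum(),np.percentile(z[b],[2,50,98]),rect(P,b)); print("eef",s['eef_pos'],s['eef_rot'][2],"f",s['force'],"w",s['width'],s['finger_force'])
    if save: cv2.imwrite(save,im[:,:,::-1])
    return im,d,P
E
python3 -c "
from h import *
bar('wrist')"
```

```text
t: 7.5
eef_pos: [0.5911, -0.0179, 0.2054]
eef_rot: [-179.8, -0.1, 90.3]
force: [-0.0, 0.6, -4.2]
width: 0.565
finger_force: 63.2
t: 8.4
eef_pos: [0.6049, 0.1647, 0.2065]
eef_rot: [-179.9, 0.0, 90.4]
force: [0.5, -0.1, -2.9]
width: 0.563
finger_force: 63.2
bar 53359 [0.25081534 0.25213395 0.25338597] (array([604.2, 160.1]), array([ 84.5, 270.2]), 0.38, [[561.0, 294.8999938964844], [562.7999877929688, 24.700000762939453], [647.2999877929688, 25.299999237060547], [645.5, 295.5]])
eef [0.60489908 0.16469901 0.20648876] 90.36102800113458 f [ 0.47013972 -0.05545807 -2.88025839] w 0.5630897564219783 63.16899061203003
```

```bash
python3 -m creep '[{"ax":0,"ay":0,"az":0,"dx":0,"dy":0,"dz":-0.15,"gripper":40},{"ax":0,"ay":0,"az":0,"dx":0,"dy":0,"dz":-0.35,"gripper":40},{"ax":0,"ay":0,"az":0,"dx":0,"dy":0,"dz":-0.5,"gripper":40},{"ax":0,"ay":0,"az":0,"dx":0,"dy":0,"dz":-0.6,"gripper":40},{"ax":0,"ay":0,"az":0,"dx":0,"dy":0,"dz":-0.65,"gripper":40},{"ax":0,"ay":0,"az":0,"dx":0,"dy":0,"dz":-0.65,"gripper":40}]' && python3 -m creep '[{"ax":0,"ay":0,"az":0,"dx":0,"dy":0,"dz":-0.02,"gripper":40},{"ax":0,"ay":0,"az":0,"dx":0,"dy":0,"dz":-0.04,"gripper":40},{"ax":0,"ay":0,"az":0,"dx":0,"dy":0,"dz":-0.04,"gripper":40}]'
```

```text
t: 9.05
eef_pos: [0.6055, 0.1642, 0.1419]
eef_rot: [-179.9, 0.0, 90.3]
force: [-0.9, 0.0, -4.1]
width: 0.568
finger_force: 63.1
t: 9.35
eef_pos: [0.6058, 0.1648, 0.1386]
eef_rot: [180.0, -0.0, 90.3]
force: [0.3, 0.7, -3.9]
width: 0.566
finger_force: 63.2
```

```bash
python3 -m creep '[{"ax":0,"ay":0,"az":0,"dx":0,"dy":0,"dz":-0.015,"gripper":40},{"ax":0,"ay":0,"az":0,"dx":0,"dy":0,"dz":-0.015,"gripper":40},{"ax":0,"ay":0,"az":0,"dx":0,"dy":0,"dz":-0.015,"gripper":40}]' ; python3 -m creep '[{"ax":0,"ay":0,"az":0,"dx":0,"dy":0,"dz":-0.01,"gripper":40},{"ax":0,"ay":0,"az":0,"dx":0,"dy":0,"dz":-0.01,"gripper":40},{"ax":0,"ay":0,"az":0,"dx":0,"dy":0,"dz":-0.01,"gripper":40}]'
```

```text
t: 9.65
eef_pos: [0.6057, 0.1648, 0.1369]
eef_rot: [-180.0, -0.0, 90.3]
force: [0.2, 0.0, -4.2]
width: 0.568
finger_force: 63.2
t: 9.95
eef_pos: [0.6056, 0.1648, 0.1358]
eef_rot: [-180.0, 0.0, 90.3]
force: [-0.2, 0.7, -4.3]
width: 0.568
finger_force: 63.2
```

```bash
python3 -m creep '[{"ax":0,"ay":0,"az":0,"dx":0,"dy":0,"dz":-0.01,"gripper":40},{"ax":0,"ay":0,"az":0,"dx":0,"dy":0,"dz":-0.01,"gripper":40},{"ax":0,"ay":0,"az":0,"dx":0,"dy":0,"dz":-0.01,"gripper":40}]' ; python3 -m creep '[{"ax":0,"ay":0,"az":0,"dx":0,"dy":0,"dz":-0.01,"gripper":40},{"ax":0,"ay":0,"az":0,"dx":0,"dy":0,"dz":-0.01,"gripper":40},{"ax":0,"ay":0,"az":0,"dx":0,"dy":0,"dz":-0.01,"gripper":40}]'
```

```text
t: 10.25
eef_pos: [0.6058, 0.1648, 0.1351]
eef_rot: [180.0, -0.0, 90.3]
force: [-0.3, -0.4, -1.1]
width: 0.561
finger_force: 63.5
t: 10.55
eef_pos: [0.6059, 0.1648, 0.1351]
eef_rot: [180.0, -0.0, 90.3]
force: [-2.7, -0.9, 6.2]
width: 0.567
finger_force: 64.2
```

```bash
python3 -m creep '[{"ax":0,"ay":0,"az":0,"dx":0,"dy":0,"dz":0.01,"gripper":60},{"ax":0,"ay":0,"az":0,"dx":0,"dy":0,"dz":0.01,"gripper":60},{"ax":0,"ay":0,"az":0,"dx":0,"dy":0,"dz":0.01,"gripper":60},{"ax":0,"ay":0,"az":0,"dx":0,"dy":0,"dz":0.1,"gripper":60},{"ax":0,"ay":0,"az":0,"dx":0,"dy":0,"dz":0.3,"gripper":60},{"ax":0,"ay":0,"az":0,"dx":0,"dy":0,"dz":0.7,"gripper":60},{"ax":0,"ay":0,"az":0,"dx":0,"dy":0,"dz":0.9,"gripper":60},{"ax":0,"ay":0,"az":0,"dx":0,"dy":0,"dz":0.9,"gripper":60}]' 40 && python3 -c "
from h import *
bar('wrist')
bar('top',save='pics/t2.png')"
```

```text
t: 11.35
eef_pos: [0.6091, 0.1653, 0.2285]
eef_rot: [179.5, -0.1, 90.3]
force: [0.2, 0.4, 0.4]
width: 0.704
finger_force: 0.0
bar 29810 [0.17931701 0.1807311  0.18207155] (array([605.1, 158.8]), array([ 54. , 266.7]), 0.4, [[577.0999755859375, 292.0], [579.0, 25.299999237060547], [633.0, 25.600000381469727], [631.2000122070312, 292.29998779296875]])
eef [0.60914329 0.16531186 0.22854406] 90.32723179241695 f [0.21087035 0.43479202 0.36327789] w 0.7036985365256131 0.0
bar 2591 [0.1772565  0.18128746 0.18446401] (array([606.1, 165.2]), array([ 50.8, 248.4]), 0.45, [[579.7000122070312, 289.20001220703125], [581.7000122070312, 40.70000076293945], [632.5, 41.099998474121094], [630.5, 289.6000061035156]])
eef [0.60762252 0.1650585  0.22623255] 90.3251694230774 f [-0.832144   -0.14600795 -0.08453932] w 0.701894576209151 0.0
```

```bash
python3 -m creep '[{"ax":0,"ay":0,"az":-0.07,"dx":-0.1,"dy":0,"dz":0,"gripper":60},{"ax":0,"ay":0,"az":-0.14,"dx":-0.2,"dy":0,"dz":0,"gripper":60},{"ax":0,"ay":0,"az":-0.21,"dx":-0.3,"dy":0,"dz":0,"gripper":60},{"ax":0,"ay":0,"az":-0.28,"dx":-0.4,"dy":0,"dz":0,"gripper":60},{"ax":0,"ay":0,"az":-0.35,"dx":-0.5,"dy":0,"dz":0,"gripper":60},{"ax":0,"ay":0,"az":-0.42,"dx":-0.56,"dy":0,"dz":0,"gripper":60},{"ax":0,"ay":0,"az":-0.49,"dx":-0.56,"dy":0,"dz":0,"gripper":60},{"ax":0,"ay":0,"az":-0.56,"dx":-0.56,"dy":0,"dz":0,"gripper":60},{"ax":0,"ay":0,"az":-0.63,"dx":-0.56,"dy":0,"dz":0,"gripper":60},{"ax":0,"ay":0,"az":-0.7,"dx":-0.56,"dy":0,"dz":0,"gripper":60},{"ax":0,"ay":0,"az":-0.75,"dx":-0.56,"dy":0,"dz":0,"gripper":60},{"ax":0,"ay":0,"az":-0.75,"dx":-0.56,"dy":0,"dz":0,"gripper":60},{"ax":0,"ay":0,"az":-0.75,"dx":-0.56,"dy":0,"dz":0,"gripper":60}]'; python3 -c "
from h import *
bar('wrist',save='pics/w5.png')"
```

```text
t: 12.75
eef_pos: [0.549, 0.1647, 0.2228]
eef_rot: [180.0, 0.1, 0.5]
force: [0.5, -0.3, -1.0]
width: 0.705
finger_force: 0.0
bar 37990 [0.17933606 0.18077474 0.18216161] (array([603.5, 164.3]), array([ 54. , 269.4]), 0.7, [[574.7999877929688, 298.70001220703125], [578.0999755859375, 29.299999237060547], [632.0999755859375, 29.899999618530273], [628.7999877929688, 299.3999938964844]])
eef [0.54902229 0.16465631 0.22275217] 0.49011793193160424 f [ 0.49446739 -0.32241888 -0.96232876] w 0.7051958041109521 0.0
```

View pics/w5.png

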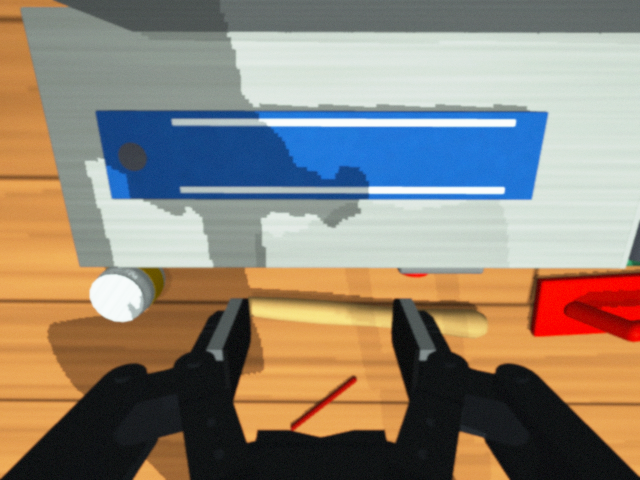

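The bar lies parallel to the fence, with its near edge at row 198, wholly on the outfeed table. Next I lower on its near side and push it to the fence.

```bash
python3 -m creep '[{"ax":0,"ay":0,"az":0,"dx":0,"dy":0,"dz":-0.3,"gripper":60},{"ax":0,"ay":0,"az":0,"dx":0,"dy":0,"dz":-0.6,"gripper":60},{"ax":0,"ay":0,"az":0,"dx":0,"dy":0,"dz":-0.78,"gripper":60},{"ax":0,"ay":0,"az":0,"dx":0,"dy":0,"dz":-0.84,"gripper":60},{"ax":0,"ay":0,"az":0,"dx":0,"dy":0,"dz":-0.86,"gripper":60},{"ax":0,"ay":0,"az":0,"dx":0,"dy":0,"dz":-0.86,"gripper":60}]' && python3 -m creep '[{"ax":0,"ay":0,"az":0,"dx":0.05,"dy":0,"dz":0,"gripper":60},{"ax":0,"ay":0,"az":0,"dx":0.15,"dy":0,"dz":0,"gripper":60},{"ax":0,"ay":0,"az":0,"dx":0.25,"dy":0,"dz":0,"gripper":60},{"ax":0,"ay":0,"az":0,"dx":0.25,"dy":0,"dz":0,"gripper":60}]'; python3 -c "
from h import *
bar('top',.172)"
```

```text
t: 13.4
eef_pos: [0.5502, 0.1649, 0.1384]
eef_rot: [-180.0, -0.1, 0.4]
force: [0.9, -0.8, 0.8]
width: 0.706
finger_force: 0.0
t: 13.8
eef_pos: [0.5772, 0.1648, 0.1384]
eef_rot: [-180.0, -0.2, 0.3]
force: [-0.3, -0.1, 0.5]
width: 0.704
finger_force: 0.0
bar 1537 [0.17830472 0.18134443 0.18583368] (array([608.2, 163.3]), array([ 58.8, 248.9]), 5.57, [[566.7999877929688, 284.29998779296875], [591.0, 36.5], [649.5999755859375, 42.20000076293945], [625.4000244140625, 290.0]])
eef [0.57716089 0.16483591 0.13841724] 0.31185132078721817 f [-0.32240363 -0.08340271  0.45485838] w 0.703509414060375 0.0
```

```bash
python3 -m creep '[{"ax":0,"ay":0,"az":0,"dx":0.08,"dy":0,"dz":0,"gripper":60},{"ax":0,"ay":0,"az":0,"dx":0.16,"dy":0,"dz":0,"gripper":60},{"ax":0,"ay":0,"az":0,"dx":0.22,"dy":0,"dz":0,"gripper":60},{"ax":0,"ay":0,"az":0,"dx":0.25,"dy":0,"dz":0,"gripper":60},{"ax":0,"ay":0,"az":0,"dx":0.25,"dy":0,"dz":0,"gripper":60}]'; python3 - <<'E'
from h import *
im,d,P=bar('wrist',.17,save='pics/w6.png')
m=blue(im)&(abs(P[...,2]-.181)<.003)
for u in range(100,560,60):
    c=np.where(m[:,u])[0]
    if len(c): print(u,c[0],c[-1],np.round(P[c[0],u],4),np.round(P[c[-1],u],4))
E
```

```text
t: 14.35
eef_pos: [0.6005, 0.1648, 0.1378]
eef_rot: [-180.0, -0.0, 0.3]
force: [0.1, 1.3, -1.0]
width: 0.707
finger_force: 0.0
bar 63246 [0.17959453 0.18080571 0.18199321] (array([641.3, 164.7]), array([ 60.6, 249.9]), 0.38, [[610.0999755859375, 289.3999938964844], [611.7999877929688, 39.5], [672.4000244140625, 39.900001525878906], [670.7000122070312, 289.79998779296875]])
eef [0.60054639 0.16478089 0.13778889] 0.31679993482384305 f [ 0.09437877  1.29483105 -0.96749443] w 0.7067019102446865 0.0
100 198 299 [0.6524 0.2446 0.1798] [0.6119 0.2516 0.1809]
160 198 300 [0.6526 0.2227 0.1801] [0.6116 0.228  0.1809]
220 198 300 [0.6529 0.201  0.1805] [0.6113 0.2046 0.1801]
280 198 300 [0.6529 0.1795 0.1804] [0.6116 0.1807 0.1804]
340 198 300 [0.653  0.1579 0.1803] [0.6121 0.157  0.181 ]
400 198 300 [0.6531 0.1362 0.18  ] [0.6123 0.1334 0.1812]
460 198 300 [0.6535 0.115  0.1811] [0.6121 0.1095 0.1806]
520 198 300 [0.6535 0.0935 0.181 ] [0.6124 0.086  0.1809]
```

```bash
python3 -m creep '[{"ax":0,"ay":0,"az":0,"dx":0.05,"dy":0,"dz":0,"gripper":60},{"ax":0,"ay":0,"az":0,"dx":0.08,"dy":0,"dz":0,"gripper":60},{"ax":0,"ay":0,"az":0,"dx":0.08,"dy":0,"dz":0,"gripper":60},{"ax":0,"ay":0,"az":0,"dx":0.08,"dy":0,"dz":0,"gripper":60}]'; for k in 1 2; do python3 -m creep '[{"ax":0,"ay":0,"az":0,"dx":0.01,"dy":0,"dz":0,"gripper":60},{"ax":0,"ay":0,"az":0,"dx":0.01,"dy":0,"dz":0,"gripper":60},{"ax":0,"ay":0,"az":0,"dx":0.01,"dy":0,"dz":0,"gripper":60}]' | grep -E "pos|force: \["; done
```

```text
t: 14.8
eef_pos: [0.6083, 0.1648, 0.138]
eef_rot: [-180.0, -0.1, 0.3]
force: [0.5, -0.5, 0.2]
width: 0.703
finger_force: 0.0
eef_pos: [0.6083, 0.1648, 0.1379]
force: [-2.3, -0.5, 0.6]
eef_pos: [0.6096, 0.1648, 0.1379]
force: [-1.9, -1.1, 1.2]
```

```bash
for k in 1 2; do python3 -m creep '[{"ax":0,"ay":0,"az":0,"dx":0.01,"dy":0,"dz":0,"gripper":60},{"ax":0,"ay":0,"az":0,"dx":0.01,"dy":0,"dz":0,"gripper":60},{"ax":0,"ay":0,"az":0,"dx":0.01,"dy":0,"dz":0,"gripper":60}]' | grep -E "pos|force: \["; done; python3 -c "
from h import *
im,d,P=bar('wrist',.17)
bar('top',.172)"
```

```text
eef_pos: [0.6107, 0.1648, 0.1379]
force: [-2.4, -0.3, 1.1]
eef_pos: [0.6106, 0.1648, 0.1378]
force: [-5.6, -0.3, 3.9]
bar 24283 [0.17966139 0.18082466 0.18212405] (array([646.5, 164.7]), array([ 51.6, 250.5]), 0.2, [[620.2999877929688, 289.79998779296875], [621.2000122070312, 39.400001525878906], [672.7999877929688, 39.5], [671.9000244140625, 290.0]])
eef [0.61064734 0.16478003 0.13775403] 0.33273468178477145 f [-5.63143883 -0.32511667  3.86371389] w 0.7029951119528081 2.5778231117874384
bar 1648 [0.17704583 0.18139227 0.27389249] (array([636.3, 164.6]), array([ 69.7, 248.3]), 1.5, [[598.2000122070312, 287.79998779296875], [604.7999877929688, 39.5], [674.4000244140625, 41.400001525878906], [667.9000244140625, 289.6000061035156]])
eef [0.61067984 0.16477727 0.13777644] 0.33026344869964125 f [-6.04597171  0.49464081  3.21333768] w 0.7028406721717421 2.5709091356839053
```

```bash
python3 -m creep '[{"ax":0,"ay":0,"az":0,"dx":0.02,"dy":0,"dz":0,"gripper":60},{"ax":0,"ay":0,"az":0,"dx":0.02,"dy":0,"dz":0,"gripper":60},{"ax":0,"ay":0,"az":0,"dx":-0.1,"dy":0,"dz":0,"gripper":60},{"ax":0,"ay":0,"az":0,"dx":-0.4,"dy":0,"dz":0,"gripper":60},{"ax":0,"ay":0,"az":0,"dx":-0.5,"dy":0,"dz":0.3,"gripper":60},{"ax":0,"ay":0,"az":0,"dx":-0.5,"dy":-0.2,"dz":0.7,"gripper":60},{"ax":0,"ay":0,"az":0,"dx":-0.5,"dy":-0.6,"dz":1,"gripper":60},{"ax":0,"ay":0,"az":0,"dx":-0.5,"dy":-0.6,"dz":1,"gripper":60}]' && python3 -m creep '[{"ax":0,"ay":0,"az":0,"dx":0.2,"dy":-0.5,"dz":0,"gripper":60},{"ax":0,"ay":0,"az":0,"dx":0.2,"dy":-1,"dz":0,"gripper":60},{"ax":0,"ay":0,"az":0,"dx":0.2,"dy":-1,"dz":0,"gripper":60},{"ax":0,"ay":0,"az":0,"dx":0.2,"dy":-1,"dz":0,"gripper":60}]'; python3 - <<'E'
from h import *
im,d,P=bar('top',.172)
z=P[...,2]; F=[];B=[]
v,u=np.mgrid[0:480,0:640]
m=blue(im)&(abs(z-.181)<.006)&(u<345)&(v>130)&(v<240)
for c in range(190,300,5):
    r=np.where(m[:,c])[0]
    if len(r): B.append([*P[r.max(),c,:2]])
B=np.array(B);k=np.polyfit(B[:,1],B[:,0],1);print("bar near edge",k,np.degrees(k[0]),B[:,1].min(),B[:,1].max())
im,d,P=bar('wrist',.17,save='pics/w7.png')
k=(P[...,2]>.203)&(P[...,2]<.218)&(abs(P[...,0]-.602)<.03)&(abs(P[...,1]+.1)<.03); print("knob",k.sum(),P[k].min(0),P[k].max(0),P[k].mean(0))
E
```

```text
t: 16.9
eef_pos: [0.5657, 0.1015, 0.243]
eef_rot: [179.9, -0.6, 0.2]
force: [0.2, 0.6, 1.0]
width: 0.7
finger_force: 0.0
t: 17.3
eef_pos: [0.5818, 0.0038, 0.2372]
eef_rot: [-180.0, -0.0, 0.2]
force: [0.3, 0.2, -0.6]
width: 0.701
finger_force: 0.0
bar 1993 [0.17784616 0.18144578 0.18466781] (array([646.9, 172.5]), array([ 51. , 233.5]), 0.03, [[621.4000244140625, 289.20001220703125], [621.5, 55.70000076293945], [672.5, 55.79999923706055], [672.4000244140625, 289.20001220703125]])
eef [0.5817948  0.00377565 0.23722405] 0.156274949413844 f [ 0.30758831  0.16513171 -0.61792378] w 0.7011086062182939 0.0
bar near edge [-0.14762047  0.65534217] -8.458029802205045 0.0595084404198829 0.2524730318229979
bar 22457 [0.17930098 0.18077548 0.18216396] (array([646.4, 122.3]), array([ 50. , 166.1]), 0.21, [[621.0999755859375, 205.1999969482422], [621.7999877929688, 39.099998474121094], [671.7999877929688, 39.29999923706055], [671.0999755859375, 205.39999389648438]])
eef [0.58157818 0.00499494 0.23730619] 0.24316266077802787 f [-0.03118763  0.6696446   0.06942515] w 0.7060135817419391 0.0
knob 1348 [ 0.59093035 -0.11262025  0.20306955] [ 0.61480904 -0.0887821   0.21281623] [ 0.60429485 -0.09834872  0.20933574]
```

View pics/w7.png

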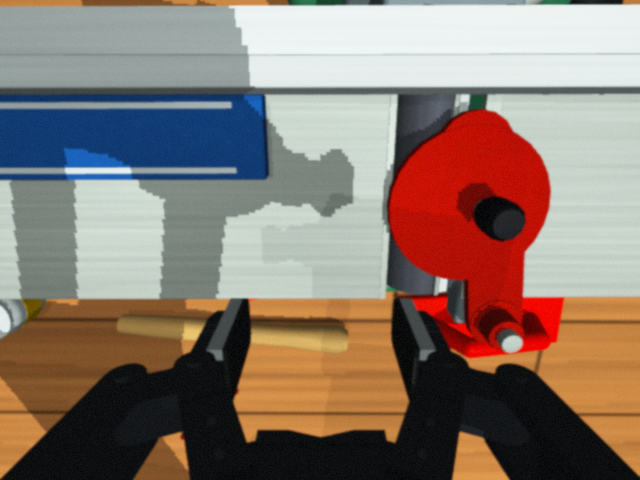

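The bar is flush against the fence, ending at about (265,140). The guard is shut, with the knob at (500,217) and the hinge at (510,340). Now go to the knob.

```bash
python3 -m creep '[{"ax":0,"ay":0,"az":0,"dx":0.1,"dy":-0.5,"dz":0,"gripper":60},{"ax":0,"ay":0,"az":0,"dx":0.21,"dy":-0.95,"dz":0,"gripper":60},{"ax":0,"ay":0,"az":0,"dx":0.21,"dy":-0.95,"dz":0,"gripper":60}]' >/dev/null && python3 -m creep '[{"ax":0,"ay":0,"az":0,"dx":0,"dy":-0.1,"dz":-0.2,"gripper":60},{"ax":0,"ay":0,"az":0,"dx":0,"dy":-0.1,"dz":-0.5,"gripper":60},{"ax":0,"ay":0,"az":0,"dx":0,"dy":-0.1,"dz":-0.75,"gripper":60},{"ax":0,"ay":0,"az":0,"dx":0,"dy":-0.1,"dz":-0.81,"gripper":60},{"ax":0,"ay":0,"az":0,"dx":0,"dy":-0.1,"dz":-0.81,"gripper":60}]'
```

```text
t: 18.2
eef_pos: [0.6019, -0.0985, 0.156]
eef_rot: [-179.9, 0.1, 0.4]
force: [-0.0, -0.6, 0.1]
width: 0.705
finger_force: 0.0
```

```bash
python3 -m creep '[{"ax":0,"ay":0,"az":0,"dx":0.01,"dy":-0.01,"dz":0,"gripper":40},{"ax":0,"ay":0,"az":0,"dx":0.01,"dy":-0.01,"dz":0,"gripper":32},{"ax":0,"ay":0,"az":0,"dx":0.01,"dy":-0.01,"dz":0,"gripper":20},{"ax":0,"ay":0,"az":0,"dx":0.01,"dy":-0.01,"dz":0,"gripper":12},{"ax":0,"ay":0,"az":0,"dx":0.01,"dy":-0.01,"dz":0,"gripper":12},{"ax":0,"ay":0,"az":0,"dx":0.01,"dy":-0.01,"dz":0,"gripper":12},{"ax":0,"ay":0,"az":0,"dx":0.01,"dy":-0.01,"dz":0,"gripper":12}]' 60; python3 -c "
from h import *
im,d,P=bar('top',.172)
s=manip.read_state();p=np.array([.5175,-.1205]);r=s['eef_pos'][:2]-p;print('r',r,np.hypot(*r),np.degrees(np.arctan2(r[1],r[0])))
for a in range(0,50,5):
    c,q=np.cos(np.radians(a)),np.sin(np.radians(a)); print(a,np.round((np.array([c*r[0]-q*r[1],q*r[0]+c*r[1]])-r)*10,3),round(a/120,3))"
```

```text
t: 18.9
eef_pos: [0.6049, -0.1007, 0.1587]
eef_rot: [-180.0, -0.2, 0.3]
force: [0.1, 3.1, 6.1]
width: 0.25
finger_force: 58.8
bar 3625 [0.17805696 0.18142465 0.18452895] (array([646.9, 165. ]), array([ 51. , 247.8]), 0.13, [[621.2000122070312, 288.8999938964844], [621.7000122070312, 41.099998474121094], [672.7000122070312, 41.20000076293945], [672.0999755859375, 289.0]])
eef [ 0.60491703 -0.10067725  0.15869235] 0.3113453006707789 f [0.14391294 3.0894558  6.11234409] w 0.2504508123073802 58.76568803563714
r [0.08740195 0.01983665] 0.08962473346853156 12.78716449268154
0 [0. 0.] 0.0
5 [-0.021  0.075] 0.042
10 [-0.048  0.149] 0.083
15 [-0.081  0.219] 0.125
20 [-0.121  0.287] 0.167
25 [-0.166  0.351] 0.208
30 [-0.216  0.41 ] 0.25
35 [-0.272  0.465] 0.292
40 [-0.332  0.515] 0.333
45 [-0.396  0.56 ] 0.375
```

```bash
python3 -m creep '[{"ax":0,"ay":0,"az":0,"dx":0,"dy":0,"dz":0.02,"gripper":12},{"ax":0,"ay":0,"az":0.02,"dx":-0.01,"dy":0.036,"dz":0.02,"gripper":12},{"ax":0,"ay":0,"az":0.042,"dx":-0.021,"dy":0.073,"dz":0.02,"gripper":12},{"ax":0,"ay":0,"az":0.083,"dx":-0.048,"dy":0.145,"dz":0.02,"gripper":12},{"ax":0,"ay":0,"az":0.125,"dx":-0.081,"dy":0.213,"dz":0.02,"gripper":12},{"ax":0,"ay":0,"az":0.167,"dx":-0.12,"dy":0.279,"dz":0.02,"gripper":12},{"ax":0,"ay":0,"az":0.167,"dx":-0.12,"dy":0.279,"dz":0.02,"gripper":12}]'
```

```text
t: 19.65
eef_pos: [0.5927, -0.0724, 0.1588]
eef_rot: [180.0, -0.1, 20.5]
force: [5.2, 0.7, -8.0]
width: 0.25
finger_force: 60.5
```

```bash
python3 -m creep '[{"ax":0,"ay":0,"az":0.042,"dx":-0.044,"dy":0.061,"dz":-0.01,"gripper":12},{"ax":0,"ay":0,"az":0.083,"dx":-0.094,"dy":0.119,"dz":-0.01,"gripper":12},{"ax":0,"ay":0,"az":0.125,"dx":-0.148,"dy":0.172,"dz":-0.01,"gripper":12},{"ax":0,"ay":0,"az":0.167,"dx":-0.207,"dy":0.221,"dz":-0.01,"gripper":12},{"ax":0,"ay":0,"az":0.208,"dx":-0.27,"dy":0.263,"dz":-0.01,"gripper":12},{"ax":0,"ay":0,"az":0.208,"dx":-0.27,"dy":0.263,"dz":-0.01,"gripper":12},{"ax":0,"ay":0,"az":0.208,"dx":-0.27,"dy":0.263,"dz":-0.01,"gripper":12},{"ax":0,"ay":0,"az":0.208,"dx":-0.27,"dy":0.263,"dz":-0.01,"gripper":12},{"ax":0,"ay":0,"az":0.208,"dx":-0.27,"dy":0.263,"dz":-0.01,"gripper":12}]'
python3 - <<'E'
from h import *
im,d,P=bar('top',.172,save='pics/t3.png')
s=manip.read_state(); r=s['eef_pos'][:2]-[.518,-.1205]; print("guard from tcp",np.degrees(np.arctan2(r[1],r[0])-np.arctan2(20,85)),np.hypot(*r),s['qd'])
E
```

```text
t: 20.55
eef_pos: [0.5663, -0.0463, 0.1588]
eef_rot: [179.9, -0.2, 45.2]
force: [3.2, 3.6, -1.1]
width: 0.249
finger_force: 61.3
bar 3401 [0.17815355 0.18152331 0.18447302] (array([647.3, 165.4]), array([ 51.2, 248.5]), 0.31, [[621.0, 289.5], [622.4000244140625, 41.0], [673.5999755859375, 41.29999923706055], [672.2000122070312, 289.79998779296875]])
eef [ 0.56627516 -0.04625341  0.15875223] 45.23891737186145 f [ 3.22513059  3.60345638 -1.12482399] w 0.24928239795031182 61.30531869828701
guard from tcp 43.730654362682166 0.08857266507696004 [-0.01348846  0.00580843  0.00872784  0.04370851  0.04327295  0.03080936]
```

View pics/t3.png

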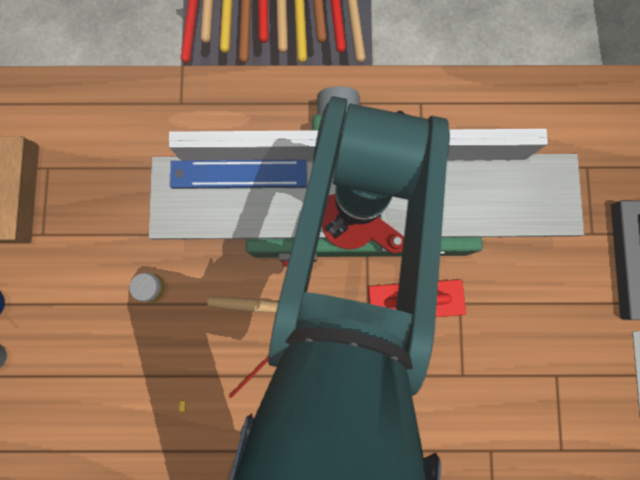

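The top view shows the guard swung open and held near (350,225). The bar is at (238,174), flush along the fence, and the bystanders are untouched. A small nudge and settle, then hand in.

```bash
python3 -m creep '[{"ax":0,"ay":0,"az":0.01,"dx":-0.013,"dy":0.009,"dz":0,"gripper":12},{"ax":0,"ay":0,"az":0.01,"dx":-0.013,"dy":0.009,"dz":0,"gripper":12},{"ax":0,"ay":0,"az":0.01,"dx":-0.013,"dy":0.009,"dz":0,"gripper":12},{"ax":0,"ay":0,"az":0.01,"dx":-0.013,"dy":0.009,"dz":0,"gripper":12},{"ax":0,"ay":0,"az":0.01,"dx":-0.013,"dy":0.009,"dz":0,"gripper":12},{"ax":0,"ay":0,"az":0.01,"dx":-0.013,"dy":0.009,"dz":0,"gripper":12},{"ax":0,"ay":0,"az":0.01,"dx":-0.013,"dy":0.009,"dz":0,"gripper":12},{"ax":0,"ay":0,"az":0.01,"dx":-0.013,"dy":0.009,"dz":0,"gripper":12}]' && python3 -c "
from h import *
s=manip.read_state(); r=s['eef_pos'][:2]-[.518,-.1205]; print(np.degrees(np.arctan2(r[1],r[0])-np.arctan2(20,85)),np.abs(s['qd']).max())
print(manip.finish_job())"
```

```text
t: 21.4
eef_pos: [0.5648, -0.0454, 0.1588]
eef_rot: [179.9, -0.2, 46.4]
force: [3.1, 3.2, -0.2]
width: 0.248
finger_force: 61.4
44.83163257072744 0.11943148802719437
the job is handed in; nothing more can be done
None
```

The job is handed in: the straightedge lies flat and flush along the fence on the outfeed table, released, and the gripper is holding the guard open at about 45° (44.8° worked out from the tool position); no verdict was returned.

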